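# Reset the main switch of a mobile power distributor behind its tool-release flap

### The job

The power has tripped on the mobile power distributor. Take the round wooden dowel from the tool block, push it through the release hole in the sloping socket side of the distributor so that the spring catch lets the window flap on the other slope pop up, swing the flap fully open and flip the main switch over to ON. Stand the dowel back upright in the tool block; for safety touch the distributor with nothing but the dowel, and leave the other things where they are.

Things in the scene. Friction and masses are not known exactly. Their poses are not given: they have to be found in the camera images.
- powerbox: mobile power distributor, fixed: black gabled housing 250 (x) x 280 (y) mm. Origin at the centre of its underside, z up. The SOCKET side slopes 35 degrees down from the ridge towards its -x (roughly to the robot's right): two capped sockets at y = +-84 mm, 16 mm proud, the release boss between. The FLAP side slopes 35 degrees down towards +x. A steel tube hoop round each end (y = +-149 mm), 223 mm high
- release_hole (a point): centre of the mouth of the release hole: a round hole 24 mm across with a 3 mm chamfer, through a square boss 56 mm wide that stands 8 mm proud of the socket slope; at (-0.0595, 0, 0.1857) in the powerbox frame. The hole runs square to the slope, in direction (0.574, 0, -0.819) of the powerbox frame (35 degrees from vertical), and is a 24 mm long bore
- catch_plate (a point): centre of the catch's push plate (30 x 30 mm), which lies square to the hole axis 28 mm below the mouth of the hole and moves with the catch
- catch (a joint): how far the spring catch is pushed in along the hole axis, m; 0 at rest, stop at 0.012; the flap is let go at about 0.007; needs about 5 N at the start and 10 N at the stop, and springs back when let go
- flap (a joint): opening of the window flap, rad, hinged along its lower edge: 0 shut (held by the catch), springs to about 0.3 when the catch is pressed, falls open by itself beyond 0.96 (upright), fully open against its stop at 1.7, where it stays leaning outward. Pushed at the upper edge towards +x of the powerbox it takes under 2 N
- flap_edge (a point): middle of the flap's upper (ridge) edge; the hinge axis runs along y through (0.125, 0, 0.128) in the powerbox frame; flap 200 mm wide (y), 128 mm from hinge to edge, 5 mm thick, grey frame with clear window. Popped up, this edge stands about 230 mm high, 45 mm to +x of the powerbox origin: a dowel tip carried towards +x just above the ridge gets behind it
- main_switch (a joint): main switch handle, rad: about 0 = OFF, leaning to the flap side (+x of the powerbox, 0.5 rad from upright); 1.0 = ON at its stop, leaning to the ridge (-x, 0.5 rad from upright). Stays where it is left; takes about 1.5 N at its tip
- switch_tip (a point): tip of the main switch handle: a flat black paddle 36 mm wide (y), 9 mm thick, 55 mm long, turning about switch_pivot; between the OFF handle's tip and the far wall are about 35 mm
- switch_pivot (a point): turning axis of the main switch handle (along the powerbox's y), at (0.05, 0.062, 0.09) in the powerbox frame; the base plate below it is 90 mm high at its top
- dowel: plain round wooden dowel, 16 mm thick, 160 mm long, about 25 g, standing upright in one of the three bores of the tool block; origin at the centre of its lower end, z along it. 105 mm stand out of the block
- dowel_top (a point): centre of the dowel's other end, 160 mm from its origin
- block: wooden tool block, fixed, 190 x 75 mm, 75 mm high; origin at the centre of its underside; three vertical bores 24 mm across and 55 mm deep (floor 20 mm high, 3 mm chamfer) in a row along its x at -62, 0 and +62 mm; they hold the dowel, a flat stirring stick and a screwdriver in any order. It stands to the right of the distributor
- block_hole0 (a point): centre of the mouth of the bore at x = -62 mm, 75 mm high
- block_hole1 (a point): centre of the mouth of the middle bore, 75 mm high
- block_hole2 (a point): centre of the mouth of the bore at x = +62 mm, 75 mm high
- stir_stick: flat wooden stirring stick 18 x 7 x 140 mm standing in another bore, top 160 mm high; leave it. Origin at its lower end
- screwdriver: stubby screwdriver standing in another bore, black handle 34 mm thick, top 153 mm high; leave it. Origin at its tip
- paint_can: paint can, 108 mm across, 125 mm high; leave it. Origin under its centre
- varnish_tin: tin 72 mm across, 95 mm high; leave it. Origin under its centre
- tape_roll: roll of masking tape lying flat, 100 mm across, 38 mm high; leave it. Origin under its centre
- sealant: sealant cartridge standing, 50 mm across, 228 mm high; leave it. Origin under its centre
- ridge (a point): middle of the flat ridge top, which runs along the powerbox's y: 38 mm wide, 204 mm high, at (-0.003, 0, 0.204) in the powerbox frame
- compartment (a point): centre of the floor of the open compartment behind the flap, at (0.058, 0, 0.08) in the powerbox frame; it spans x = 0 to 116 mm, y = +-132 mm; its far wall below the hinge is 120 mm high. White breakers, up to 137 mm high, fill y = -106 to -30 mm and x = 20 to 92 mm; the main switch is at y = 62 mm; the catch's arm (y = +-10 mm) crosses under the ridge

How it is judged:
By the outcome, as a careful person would: the job done as asked, in the order asked, and still so for the second after the job is handed in, with the robot touching nothing.
It also fails if it takes over 70 s, if anything falls off the work surface, if the arm or the gripper's body presses on something with over 40 N, if the wrist force passes 120 N, or if a joint passes its speed limit or range.

### The arm

A 7-joint arm with a two-finger parallel gripper is mounted at the origin on the work surface. World frame = base frame: x ahead of the robot, y to its left, z up, the work surface at z = 0. Lengths are in m, angles in rad, forces in N, time in s.
With the tool pointing down it reaches from about 0.4 to 0.85 m from the base axis. Payload 4.5 kg.
Tool frame: the origin (TCP) lies on the centre line of the jaws, within the pads' length; the fingertips stand 8 mm ahead of it and the grasp point (between the pads) lies 11 mm behind it; z points along the fingers, x is the direction in which the jaws open and shut, and the axes are right-handed (so a half turn about z gives the same grasp; the last joint's range is limited). The gripper opens to 88 mm and grips with 3 to 60 N. Pads are 18 mm wide; open, the fingers measure 123 mm over their backs; the gripper's body (75 mm by 187 mm) begins 45 mm behind the grasp point.
Start: joints at [-1.162, 0.689, -0.195, 1.565, 0.157, 0.902, -0.215], TCP at [0.229, 0.582, 0.247] pointing down, gripper open.
Joint ranges: [-3.01, 3.01], [-0.46, 2.08], [-1.47, 1.51], [0.13, 2.56], [-1, 4.14], [0.04, 2.09], [-2.66, 2.66]. Speed limits (rad/s): [2.57, 2.57, 3.14, 3.14, 3.14, 3.14, 3.14].

### API

Orientations are given as a unit quaternion [x, y, z, w].
In Python, from plant import r gives the robot as it stands.
- The arm moves only by the shell command python3 -m pendant 'ROWS' [FORCE]. ROWS is JSON, a list of rows, each a list of 3 entries, a list of its own where there are three numbers: the turn, a rotation vector about the tool's x, y, z in rad, then the shift along the tool's x, y, z in m, then the opening, from 0 (shut) to 1 (fully open). In form: [[[wx, wy, wz], [tx, ty, tz], claw], ...]. A call has 1 to 10 rows; each row is the pose to reach, as a shift and turn from the pose commanded when the call began, along the tool's axes at that moment; what a row does not reach only later rows make up. A row lasts 1/10 s, in which the tool goes at most 50 mm and 8.59 degrees, less where a joint would pass 70% of its speed; a pose out of reach is approached as far as the arm can. A call with a gripper value outside its range is refused whole. The fingers move at their own pace and stop on an object; FORCE is the grip in N (left out, the last holds). Time passes only in rows, so rows that repeat a pose let the fingers close. It gives the time, the measured TCP pose, the force and the opening at its end, in the units of the state.
- r.get_state(): the state, without advancing time (a new reading comes with each control period).
- r.snapshot(name): name is "scene" or "top" or "wrist"; returns a dict with "image" (480x640x3 uint8, red, green, blue), "mtx" (3x3 intrinsics, pixels), "R" (3x3) and "t" (3): a world point X has camera coordinates R X + t; the wrist camera has in their place "T_tool_cam" (4x4, takes a point from camera to tool coordinates, whose origin is the TCP and whose axes are the tool frame's). Camera axes: x right, y down, z forward; pixel columns grow to the right and rows downward; lengths in m; the calibration is good to about 2 mm. A picture is of the moment at which its call begins: read the wrist's pose just before it. There is no depth.
- r.finish_job(): hands the job in, once; it reports no verdict.
The state is a dict: "clock": time; "q": joint angles; "qd": joint speeds; "joint_torque": joint torques, N m; "tool_pos": TCP position; "eef_rot": TCP orientation; "contact_force": force on the tool from outside, world axes, zero at the start; "moment": the same for the moment, N m; "opening": opening from 0.0 (shut) to 1.0 (fully open).
Only numpy, scipy, OpenCV 4.12 (cv2) and the standard library are available. Lean on these libraries where they do the work, as an engineer would, in place of code of your own. Each camera call takes 0.05 s, during which the arm holds its last target. There are 200 camera calls.

## Working session

There is one attempt and no reset: what is moved stays moved. The work goes in short steps, Python scripts to look and compute and a shell command to move; the robot and the scene stay as the last step left them, time stands still between calls to the robot, and variables do not carry over. Pictures are saved under pics/ and viewed, about 8 in all and at most 12, crops included, and the job is handed in when it is done.

```bash
ls; mkdir -p pics; python3 - <<'E'
from plant import r
import cv2,numpy as np,pickle
s=r.get_state();print(s)
d={}
for n in ("scene","top"):
    c=r.snapshot(n);d[n]=c;cv2.imwrite(f"pics/{n}0.png",c["image"][:,:,::-1])
    print(n,c["mtx"],c["R"],c["t"])
pickle.dump(d,open("c0.pkl","wb"))
E
```

```text
pics
{'clock': 0.0, 'q': array([-1.16218493,  0.68996578, -0.194489  ,  1.56634904,  0.15727923,
        0.90249355, -0.21509087]), 'qd': array([4.87886371e-04, 3.28221906e-05, 9.11701327e-04, 8.85049835e-04,
       9.89625463e-04, 4.56521496e-04, 4.05796740e-05]), 'joint_torque': array([-2.11722846e-05, -5.27544487e+01, -1.26680251e+00, -1.53427345e+01,
       -5.26581611e-02,  6.60146514e-03,  1.82048825e-04]), 'tool_pos': array([0.22863706, 0.58101247, 0.24591941]), 'eef_rot': array([ 8.26449698e-01,  5.63009824e-01, -7.15670447e-04,  5.68577270e-04]), 'contact_force': array([ 0.0054044 , -1.35048173, -0.35723853]), 'moment': array([0.01323768, 0.02827062, 0.0200665 ]), 'opening': 1.0011126586802084}
scene [[461.22170065   0.         327.64479736]
 [  0.         461.22170065 233.92373467]
 [  0.           0.           1.        ]] [[ 0.10950495  0.9939723  -0.00526623]
 [ 0.7214029  -0.08311879 -0.68750937]
 [-0.68380299  0.07148661 -0.72615641]] [-0.06362042 -0.33732391  1.48546443]
top [[553.83049429   0.         332.44339831]
 [  0.         553.83049429 243.21271948]
 [  0.           0.           1.        ]] [[-0.03691793 -0.99930208  0.00569389]
 [-0.97822994  0.03497391 -0.20455564]
 [ 0.20421374 -0.0131217  -0.97883838]] [0.00448296 0.60775395 1.38427393]
```

View pics/scene0.png

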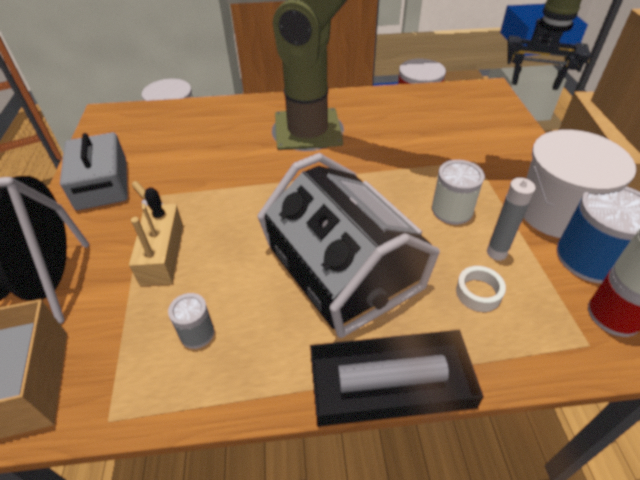

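View pics/top0.png

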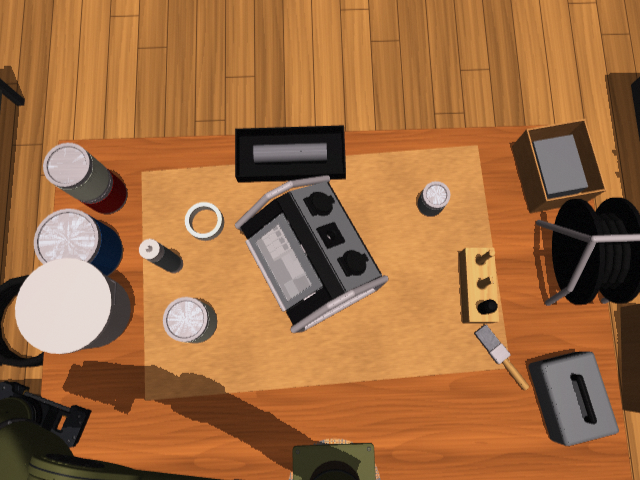

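Scene: the distributor is centred near (345,240) and the block near (157,245). Top: the block is at (480,285), with the screwdriver in the near bore (487,306) and two sticks at (483,258) and (484,282). The release boss is at about (329,234). I'll zoom in on both views.

```bash
cat > h.py <<'E'
import numpy as np,cv2,pickle
from scipy.spatial.transform import Rotation as Ro
def ray(c,uv):
    K,R,t=c["mtx"],np.array(c["R"]),np.array(c["t"])
    d=R.T@np.linalg.solve(K,[uv[0],uv[1],1.]);return -R.T@t,d/np.linalg.norm(d)
def onz(c,uv,z):
    o,d=ray(c,uv);return o+d*(z-o[2])/d[2]
def tri(*cu):
    A=np.zeros((3,3));b=np.zeros(3);L=[ray(c,u) for c,u in cu]
    for o,d in L:
        P=np.eye(3)-np.outer(d,d);A+=P;b+=P@o
    X=np.linalg.solve(A,b);return X,max(np.linalg.norm((np.eye(3)-np.outer(d,d))@(X-o)) for o,d in L)
def proj(c,X):
    p=c["mtx"]@(np.array(c["R"])@np.array(X)+np.array(c["t"]));return p[:2]/p[2]
def wristcam(r):
    s=r.get_state();c=r.snapshot("wrist");T=np.array(c["T_tool_cam"])
    W=np.eye(4);W[:3,:3]=Ro.from_quat(s["eef_rot"]).as_matrix();W[:3,3]=s["tool_pos"]
    M=np.linalg.inv(W@T);c["R"]=M[:3,:3];c["t"]=M[:3,3];return c
def step(s,target,Rt=None):
    "shift and rotvec in tool axes from measured pose"
    R=Ro.from_quat(s["eef_rot"]);sh=R.inv().apply(np.array(target)-s["tool_pos"])
    w=(R.inv()*Rt).as_rotvec() if Rt is not None else None
    return np.round(sh,4),None if w is None else np.round(w,4)
E
python3 - <<'E'
from h import *
d=pickle.load(open("c0.pkl","rb"))
def crop(n,x,y,w,h,k): return cv2.resize(d[n]["image"][y:y+h,x:x+w,::-1],None,fx=k,fy=k,interpolation=cv2.INTER_CUBIC)
a=np.zeros((600,800,3),np.uint8)
A=crop("scene",120,170,75,120,3.3);a[:A.shape[0],:A.shape[1]]=A      # 247x396
B=crop("top",450,240,55,90,4.0);a[:B.shape[0],260:260+B.shape[1]]=B  # 220x360
C=crop("top",230,170,160,165,2.0);a[:C.shape[0],480:480+C.shape[1]]=C
D=crop("scene",255,150,190,185,1.3);a[355:355+D.shape[0],500:500+D.shape[1]]=D
cv2.imwrite("pics/crop1.png",a)
E
```

```text
(no output)
```

View pics/crop1.png

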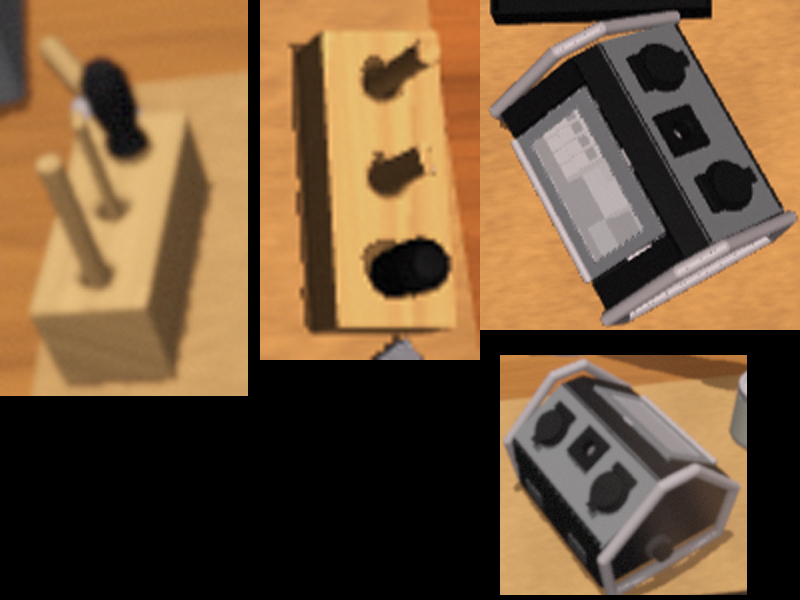

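Crop: the stick nearest the scene camera (the far bore, larger x) is thick with a round top, so it is the dowel. The thin one in the middle bore is the stir stick, and the screwdriver is in the near bore. The hole in the boss is at about scene (323.5,223), top (330.5,236).

```bash
python3 - <<'E'
from h import *
d=pickle.load(open("c0.pkl","rb"));S,T=d["scene"],d["top"]
sc=lambda x,y:(120+x/3.3,170+y/3.3); tc=lambda x,y:(450+(x-260)/4,240+y/4)
sb=lambda x,y:(255+(x-500)/1.3,150+(y-355)/1.3); tb=lambda x,y:(230+(x-480)/2,170+y/2)
for n,a,b in [("hole",sb(589,450),tb(681,131)),("sockFar",sb(609,490),tb(661,66)),("sockNear",sb(552,425),tb(727,187)),
   ("borefar",sc(95,275),tc(379,82)),("boremid",sc(113,206),tc(385,178)),("corner",sc(33,310),tc(322,32)),("corner2",sc(150,310),tc(436,32))]:
    X,e=tri((S,a),(T,b));print(n,X.round(4),round(e,4))
print("top dowel at bore z=.075",onz(T,tc(379,82),.075),"mid",onz(T,tc(385,178),.075))
print("scene dowel top z .18",onz(S,sc(50,163),.18))
print("corners z.075",[onz(T,tc(*p),.075).round(4) for p in [(322,32),(436,32),(455,327),(336,327)]])
E
```

```text
hole [ 0.6032 -0.0111  0.1759] 0.001
sockFar [0.6863 0.0102 0.1722] 0.0009
sockNear [ 0.5335 -0.0646  0.1711] 0.0001
borefar [ 0.5472 -0.398   0.0684] 0.0009
boremid [ 0.4843 -0.3951  0.0704] 0.0004
corner [ 0.5869 -0.3938  0.0805] 0.0334
corner2 [ 0.5745 -0.3979  0.0682] 0.0377
top dowel at bore z=.075 [ 0.54591583 -0.39521127  0.075     ] mid [ 0.48371379 -0.39336043  0.075     ]
scene dowel top z .18 [ 0.55226558 -0.39432379  0.18      ]
corners z.075 [array([ 0.58  , -0.3613,  0.075 ]), array([ 0.5774, -0.4352,  0.075 ]), array([ 0.3879, -0.4288,  0.075 ]), array([ 0.3907, -0.3538,  0.075 ])]
```

```bash
python3 - <<'E'
from h import *
from plant import r
s=r.get_state()
for a,P in [(70,(.229,.58,.42)),(88,(.55,.15,.45)),(88,(.52,-.38,.36))]:
    x=np.array([np.cos(np.radians(a)),np.sin(np.radians(a)),0]);z=np.array([0,0,-1.])
    print(P,*step(s,P,Ro.from_matrix(np.c_[x,np.cross(z,x),z])))
E
```

```text
(0.229, 0.58, 0.42) [-0.0011  0.0008 -0.174 ] [ 0.0001  0.0017 -0.0256]
(0.55, 0.15, 0.45) [-0.2839  0.4569 -0.2035] [-1.000e-04  1.700e-03 -3.397e-01]
(0.52, -0.38, 0.36) [-0.788   0.6229 -0.1126] [-1.000e-04  1.700e-03 -3.397e-01]
```

```bash
python3 -m pendant '[[[0,0,-0.1],[0,0,-0.05],1],[[0,0,-0.2],[0,0,-0.1],1],[[0,0,-0.3],[0,0,-0.15],1],[[0,0,-0.34],[0,0,-0.2],1],[[0,0,-0.34],[-0.026,0.042,-0.2],1],[[0,0,-0.34],[-0.052,0.084,-0.2],1],[[0,0,-0.34],[-0.078,0.126,-0.2],1],[[0,0,-0.34],[-0.104,0.168,-0.2],1],[[0,0,-0.34],[-0.13,0.21,-0.2],1],[[0,0,-0.34],[-0.156,0.252,-0.2],1]]'
python3 - <<'E'
from h import *
from plant import r
s=r.get_state()
print(s["clock"],s["tool_pos"],s["q"].round(2))
for a,P in [(88,(.55,.1,.45)),(88,(.52,-.38,.36))]:
    x=np.array([np.cos(np.radians(a)),np.sin(np.radians(a)),0]);z=np.array([0,0,-1.])
    print(P,*step(s,P,Ro.from_matrix(np.c_[x,np.cross(z,x),z])))
E
```

```text
clock: 1.1
tool_pos: [0.4069, 0.3422, 0.4465]
eef_rot: [0.719, 0.695, -0.0, 0.0]
contact_force: [0.7, 0.2, 0.0]
opening: 1.001
1.1 [0.40692932 0.34216386 0.44646145] [-0.6   0.38 -0.28  1.51  0.11  1.27  0.64]
(0.55, 0.1, 0.45) [-0.2371  0.1514 -0.0035] [-0.0004  0.0006  0.0002]
(0.52, -0.38, 0.36) [-0.7178  0.1381  0.0868] [-0.0004  0.0006  0.0002]
```

```bash
python3 -m pendant '[[[0,0,0],[-0.04,0.025,-0.003],1],[[0,0,0],[-0.08,0.05,-0.003],1],[[0,0,0],[-0.12,0.075,-0.003],1],[[0,0,0],[-0.16,0.1,-0.003],1],[[0,0,0],[-0.2,0.125,-0.003],1],[[0,0,0],[-0.237,0.15,-0.003],1],[[0,0,0],[-0.237,0.15,-0.003],1]]'
python3 - <<'E'
from h import *
from plant import r
c=wristcam(r);pickle.dump(c,open("w1.pkl","wb"));cv2.imwrite("pics/w1.png",c["image"][:,:,::-1])
o=-c["R"].T@c["t"];print("cam",o,"fwd",c["R"][2],c["mtx"][0,0])
for n,X in [("hole",(.603,-.011,.18)),("dowel",(.55,-.395,.18))]: print(n,proj(c,X))
E
```

```text
clock: 1.8
tool_pos: [0.5505, 0.0941, 0.4486]
eef_rot: [0.724, 0.69, -0.002, 0.002]
contact_force: [-0.1, -1.2, -0.3]
opening: 0.999
cam [0.4736925  0.09901737 0.58610694] fwd [ 0.29462403 -0.01744552 -0.95545399] 340.25851764905036
hole [236.95736978 249.93987417]
dowel [-78.20192925 222.72440069]
```

View pics/w1.png

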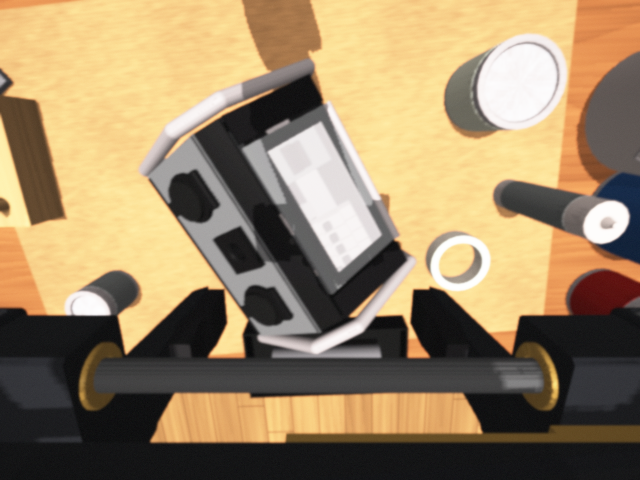

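The wrist view agrees with the hole estimate: the boss hole is at (238,248), predicted (237,250). I'll go closer for a second look from another place.

```bash
python3 -m pendant '[[[0,0,0],[-0.03,0.017,0.03],1],[[0,0,0],[-0.06,0.034,0.06],1],[[0,0,0],[-0.09,0.05,0.09],1],[[0,0,0],[-0.09,0.05,0.12],1],[[0,0,0],[-0.09,0.05,0.12],1]]'
python3 - <<'E'
from h import *
from plant import r
c=wristcam(r);pickle.dump(c,open("w2.pkl","wb"))
w1=pickle.load(open("w1.pkl","rb"));d=pickle.load(open("c0.pkl","rb"))
a=np.zeros((600,800,3),np.uint8);y0=0
def put(c,uv,w,h,k,px,py):
    u,v=np.round(uv).astype(int)-[w//2,h//2];I=c["image"][max(v,0):v+h,max(u,0):u+w,::-1]
    I=cv2.resize(np.clip(255*(I/255.)**.5,0,255).astype(np.uint8),None,fx=k,fy=k,interpolation=cv2.INTER_CUBIC)
    a[py:py+I.shape[0],px:px+I.shape[1]]=I;print((u,v),k,(px,py))
H=(.603,-.011,.18)
put(c,proj(c,H),200,200,2,0,0)
put(w1,proj(w1,H),100,100,3.9,405,0)
put(d["scene"],proj(d["scene"],H),48,48,4,0,405)
put(d["top"],proj(d["top"],H),48,48,4,200,405)
cv2.imwrite("pics/crop2.png",a);print(r.get_state()["tool_pos"])
E
```

```text
clock: 2.35
tool_pos: [0.5917, 0.011, 0.3256]
eef_rot: [0.719, 0.695, -0.003, -0.003]
contact_force: [-0.9, 0.3, -0.2]
opening: 0.999
(np.int64(192), np.int64(147)) 2 (0, 0)
(np.int64(187), np.int64(200)) 3.9 (405, 0)
(np.int64(299), np.int64(198)) 4 (0, 405)
(np.int64(306), np.int64(211)) 4 (200, 405)
[0.59313658 0.01224652 0.32828934]
```

View pics/crop2.png

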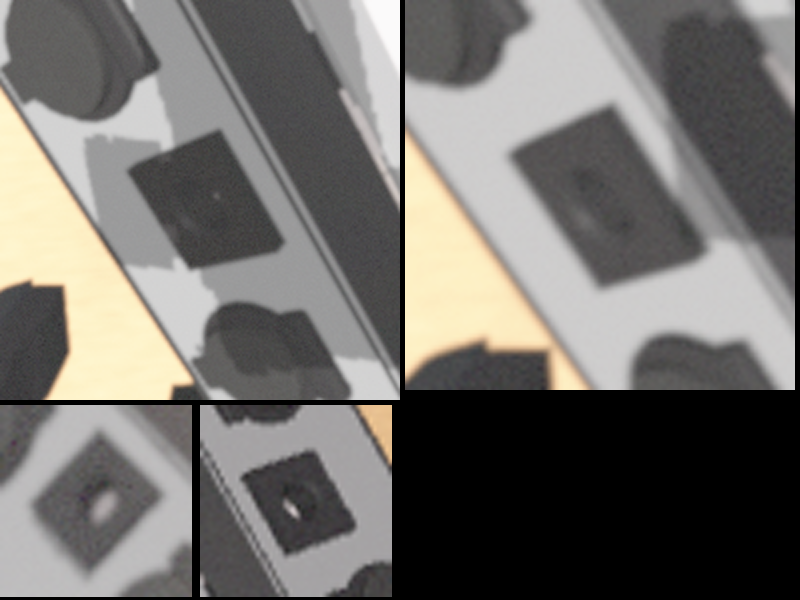

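```bash
cat > box.py <<'E'
from h import *
d=pickle.load(open("c0.pkl","rb"));S,T=d["scene"],d["top"];w1=pickle.load(open("w1.pkl","rb"));w2=pickle.load(open("w2.pkl","rb"))
m=lambda x,y,u,v,k,px,py:(u+(x-px+.5)/k-.5,v+(y-py+.5)/k-.5)
s=lambda x,y:m(x,y,299,198,4,0,405);t=lambda x,y:m(x,y,306,211,4,200,405);a=lambda x,y:m(x,y,187,200,3.9,405,0)
b=lambda x,y:m(x,y,192,147,2,0,0)
if __name__=="__main__":
    for n,L in [("st",((S,s(98,503)),(T,t(299,501)))),("all",((S,s(98,503)),(T,t(299,501)),(w1,a(606,201))))]:
        X,e=tri(*L);print(n,X.round(4),round(e,4))
    C={}
    for n,p,q,u,v in [("downFar",(90,578),(314,451),None,None),("downNear",(162,493),None,None,None)]:pass
    # corners by image: scene (left,top,right,bottom) ; top view; w1
    quad=[("far-down",s(32,505),None)]
    hole=tri((S,s(98,503)),(T,t(299,501)),(w1,a(606,201)))[0]
    print("w2 hole px crop",(proj(w2,hole)-[192,147])*2, "w1",(proj(w1,hole)-[187,200])*3.9+[405,0])
    # yaw from long parallel panel line (ridge/panel groove) in w2, top edge of panel ~ z=.19
    for nm,c,P,Q,z in [("w2groove",w2,b(178,0),b(400,372),.192),("w2 lower edge",w2,b(0,75),b(200,390),.12)]:
        D=onz(c,Q,z)-onz(c,P,z);print(nm,np.degrees(np.arctan2(-D[1],-D[0])))
    # block near-dowel hole etc
    o=-np.array(w2["R"]).T@w2["t"];print(o)
E
python3 box.py
```

```text
st [ 0.6044 -0.0114  0.1799] 0.0005
all [ 0.6045 -0.0109  0.1796] 0.0011
w2 hole px crop [201.43708028 202.1687349 ] w1 [601.12107066 198.90638107]
w2groove -151.47920436999078
w2 lower edge -153.88798552226268
[0.51625952 0.01414717 0.46379729]
```

```bash
python3 -m pendant '[[[0,0,0],[-0.05,-0.01,-0.03],1],[[0,0,0],[-0.1,-0.02,-0.03],1],[[0,0,0],[-0.15,-0.03,-0.03],1],[[0,0,0],[-0.2,-0.04,-0.03],1],[[0,0,0],[-0.25,-0.05,-0.03],1],[[0,0,0],[-0.3,-0.06,-0.03],1],[[0,0,0],[-0.35,-0.06,-0.03],1],[[0,0,0],[-0.4,-0.06,-0.03],1],[[0,0,0],[-0.4,-0.06,-0.03],1]]'
python3 - <<'E'
from h import *
from plant import r
c=wristcam(r);pickle.dump(c,open("w3.pkl","wb"));u,v=proj(c,(.55,-.395,.15)).astype(int)
I=c["image"][max(v-130,0):v+130,max(0,u-110):u+110,::-1];print(max(v-130,0),max(0,u-110),I.shape)
cv2.imwrite("pics/w3.png",cv2.resize(I,None,fx=2.2,fy=2.2,interpolation=cv2.INTER_CUBIC));s=r.get_state();print(s["tool_pos"],s["eef_rot"])
E
```

```text
clock: 3.3
tool_pos: [0.5198, -0.3927, 0.3618]
eef_rot: [0.721, 0.693, -0.001, 0.003]
contact_force: [0.0, 0.6, -0.9]
opening: 1.003
112 207 (260, 220, 3)
[ 0.52023701 -0.39205016  0.36146674] [ 7.21145016e-01  6.92779981e-01 -7.08921078e-04  2.29361171e-03]
```

View pics/w3.png

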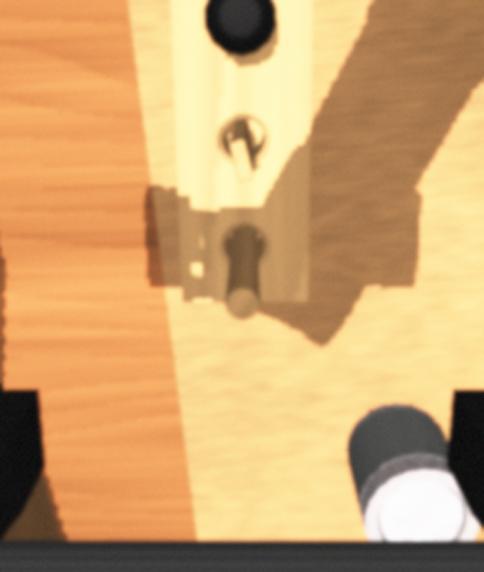

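Wrist view: the dowel top is at crop (241,301), its bore mouth at about (244,244), the stir stick at (240,140), and the screwdriver at (241,20).

```bash
python3 - <<'E'
from h import *
from plant import r
d=pickle.load(open("c0.pkl","rb"));S,T=d["scene"],d["top"];w=pickle.load(open("w3.pkl","rb"))
f=lambda x,y:(207+x/2.2,112+y/2.2);sc=lambda x,y:(120+x/3.3,170+y/3.3)
X,e=tri((S,sc(50,163)),(w,f(241,301)));print("dowel top",X.round(4),e.round(4),"z.18:",onz(w,f(241,301),.18))
print("bore",tri((S,sc(95,272)),(w,f(245,243)))[0].round(4),onz(w,f(245,243),.075),"mid",onz(w,f(242,138),.075))
s=r.get_state()
for a,P in [(87.5,(X[0],X[1],.21)),(87.5,(X[0],X[1],.146))]:
    x=np.array([np.cos(np.radians(a)),np.sin(np.radians(a)),0]);z=np.array([0,0,-1.])
    print(P,*step(s,P,Ro.from_matrix(np.c_[x,np.cross(z,x),z])))
E
```

```text
dowel top [ 0.5487 -0.3958  0.1767] 0.0002 z.18: [ 0.54752653 -0.39550979  0.18      ]
bore [ 0.5478 -0.3958  0.0726] [ 0.546579   -0.39403275  0.075     ] mid [ 0.48630493 -0.39325868  0.075     ]
(np.float64(0.5486793209399293), np.float64(-0.39575374167336586), 0.21) [-0.0019  0.0282  0.1515] [0.0023 0.0042 0.0035]
(np.float64(0.5486793209399293), np.float64(-0.39575374167336586), 0.146) [-0.0017  0.0281  0.2155] [0.0023 0.0042 0.0035]
```

```bash
python3 -m pendant '[[[0.002,0.004,0.003],[-0.002,0.0275,0.04],1],[[0.002,0.004,0.003],[-0.002,0.0275,0.09],1],[[0.002,0.004,0.003],[-0.002,0.0275,0.13],0.6],[[0.002,0.004,0.003],[-0.002,0.0275,0.16],0.6],[[0.002,0.004,0.003],[-0.002,0.0275,0.19],0.6],[[0.002,0.004,0.003],[-0.002,0.0275,0.215],0.6],[[0.002,0.004,0.003],[-0.002,0.0275,0.215],0.6],[[0.002,0.004,0.003],[-0.002,0.0275,0.215],0.3]]' 40
python3 -m pendant '[[[0,0,0],[0,0,0],0],[[0,0,0],[0,0,0],0],[[0,0,0],[0,0,0],0],[[0,0,0],[0,0,0],0],[[0,0,0],[0,0,0],0]]' 40
```

```text
clock: 4.15
tool_pos: [0.5503, -0.3882, 0.1463]
eef_rot: [0.719, 0.695, 0.002, -0.002]
contact_force: [0.3, -0.5, 0.3]
opening: 0.532
clock: 4.65
tool_pos: [0.5484, -0.3915, 0.1454]
eef_rot: [0.721, 0.693, 0.0, -0.001]
contact_force: [0.9, -1.5, 1.8]
opening: 0.168
```

```bash
python3 -m pendant '[[[0,0,0],[0,0,-0.04],0],[[0,0,0],[0,0,-0.09],0],[[0,0,0],[0,0,-0.14],0],[[0,0,0],[0,0,-0.19],0],[[0,0,0],[0,0,-0.24],0],[[0,0,0],[0,0,-0.24],0]]'
cat > plan.py <<'E'
from h import *
YAW=np.radians(116.5);B=np.array([[np.cos(YAW),-np.sin(YAW),0],[np.sin(YAW),np.cos(YAW),0],[0,0,1]])
MOUTH=np.array([.6063,-.0146,.1857]);O=MOUTH-B@[-.0595,0,.1857]
bw=lambda p:O+B@np.array(p)
def orient(zb,xb):
    z=B@np.array(zb,float);z/=np.linalg.norm(z);x=B@np.array(xb,float);x-=z*(x@z);x/=np.linalg.norm(x)
    return Ro.from_matrix(np.c_[x,np.cross(z,x),z])
AX=np.array([.574,0,-.819]);TILT=orient(AX,[.819,0,.574]);DOWN=orient([0,0,-1],[1,0,0])
L=.126
E
python3 - <<'E'
from plan import *
from plant import r
s=r.get_state();print(s["tool_pos"],s["contact_force"],"O",O)
a=B@AX
for k in (.10,.03): 
    P=MOUTH-a*(L+k);print(k,P,*step(s,P,TILT))
E
```

```text
clock: 5.25
tool_pos: [0.5516, -0.3925, 0.3931]
eef_rot: [0.72, 0.693, 0.003, 0.005]
contact_force: [-0.1, -0.1, -0.1]
opening: 0.165
[ 0.55155822 -0.39251729  0.39305924] [-0.09639166 -0.08910256 -0.12298876] O [0.57975123 0.03864859 0.        ]
0.1 [ 0.66418257 -0.13069447  0.370794  ] [0.266  0.1023 0.0227] [ 0.1633  0.6038 -0.4818]
0.03 [ 0.64625434 -0.094736    0.313464  ] [0.3014 0.0823 0.0797] [ 0.1633  0.6038 -0.4818]
```

```bash
python3 -m pendant '[[[0.027,0.1,-0.08],[0.035,0.013,0],0],[[0.054,0.2,-0.16],[0.07,0.026,0],0],[[0.081,0.3,-0.24],[0.105,0.04,0],0],[[0.108,0.4,-0.32],[0.14,0.053,0],0],[[0.136,0.5,-0.4],[0.18,0.07,0.005],0],[[0.163,0.604,-0.482],[0.225,0.085,0.015],0],[[0.163,0.604,-0.482],[0.266,0.102,0.0227],0],[[0.163,0.604,-0.482],[0.266,0.102,0.0227],0],[[0.163,0.604,-0.482],[0.266,0.102,0.0227],0]]'
python3 - <<'E'
from plan import *
from plant import r
c=wristcam(r);pickle.dump(c,open("w4.pkl","wb"));cv2.imwrite("pics/w4.png",c["image"][:,:,::-1])
s=r.get_state();print(s["tool_pos"],s["q"].round(2));a=B@AX
R=Ro.from_quat(s["eef_rot"]);print("tip px nominal",proj(c,s["tool_pos"]+R.apply([0,0,L])),"mouth px",proj(c,MOUTH),"end-on dir err",R.as_matrix()[:,2]-a)
print(*step(s,MOUTH-a*(L+.03),TILT))
E
```

```text
clock: 6.15
tool_pos: [0.6605, -0.1276, 0.3618]
eef_rot: [0.501, 0.809, 0.158, -0.264]
contact_force: [-0.8, -0.6, 0.1]
opening: 0.17
[ 0.66040202 -0.12938844  0.36245741] [ 0.44  0.97 -0.4   0.76 -0.18  1.83  2.15]
tip px nominal [315.97292161 237.12155217] mouth px [316.0564218  217.37534924] end-on dir err [-0.01154969  0.00526072  0.00718599]
[0.0017 0.0033 0.0615] [-0.008  -0.0122 -0.0048]
```

View pics/w4.png

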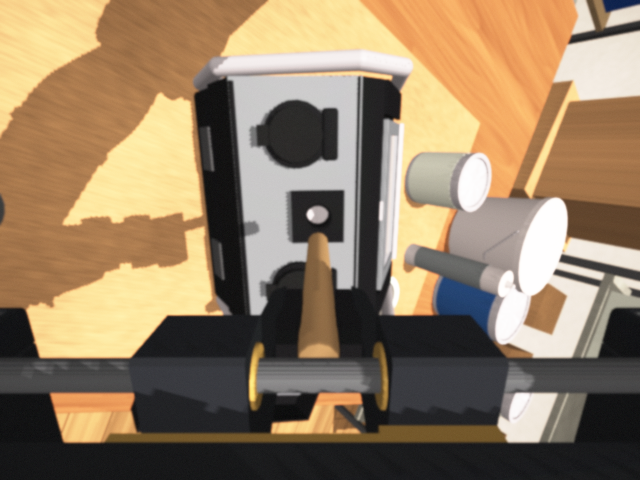

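Wrist view: looking square onto the socket panel. The boss is about (291–344, 191–242) with the hole at (317,216), and the dowel tip is at (319,237). Boss centre and tip next, measured by mask.

```bash
python3 - <<'E'
from plan import *
c=pickle.load(open("w4.pkl","rb"));I=c["image"].astype(int);g=I.mean(2)
# boss edges: left/right at rows 196-205 & top/bottom
for rrow in (198,204,226): 
    x=np.where(g[rrow,275:360]<90)[0]+275;print(rrow,x.min(),x.max(),end=" | ")
for col in (296,302,336,340):
    x=np.where(g[175:258,col]<90)[0]+175;print(col,x.min(),x.max(),end=" | ")
print()
sat=(I[...,0]-I[...,2]);
for row in range(228,262,4):
    x=np.where(sat[row,295:345]>40)[0]+295;print(row,(x.min(),x.max()) if len(x) else None,end=" ")
print()
k=cv2.resize(c["image"][180:270,270:370,::-1],None,fx=6,fy=6,interpolation=cv2.INTER_CUBIC)
k=(255*(k/255.)**.6).astype(np.uint8);cv2.imwrite("pics/w4c.png",k)
E
```

```text
198 291 356 | 204 291 356 | 226 292 342 | 296 191 241 | 302 191 241 | 336 191 241 | 340 191 241 | 
228 None 232 (np.int64(318), np.int64(318)) 236 (np.int64(310), np.int64(326)) 240 (np.int64(309), np.int64(327)) 244 (np.int64(309), np.int64(327)) 248 (np.int64(308), np.int64(328)) 252 (np.int64(308), np.int64(328)) 256 (np.int64(307), np.int64(329)) 260 (np.int64(307), np.int64(329))
```

View pics/w4c.png

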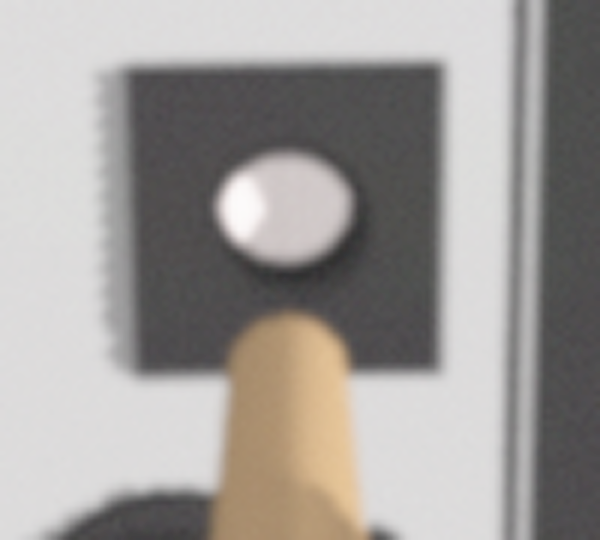

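Crop: the boss is square-on with centre (317.4,216.2). The hole shows the bright catch plate, and the dowel tip is centred at about (318.1,237.5).

```bash
python3 - <<'E'
from plan import *
from plant import r
c=pickle.load(open("w4.pkl","rb"));s=r.get_state();R=Ro.from_quat(s["eef_rot"]);p=s["tool_pos"]
def onplane(uv,P,n):
    o,d=ray(c,uv);return o+d*((P-o)@n/(d@n))
z=R.as_matrix()[:,2];tip=onplane((318.1,237.5),p+z*L,z);print("tip in tool",R.inv().apply(tip-p))
n=B@AX
M=onplane((317.6,216.1),MOUTH,n);print("mouth",M,"vs",MOUTH,"box-diff",B.T@(M-MOUTH))
tt=R.inv().apply(tip-p)
Q=TILT
for k in (.03,.005): 
    P=M-n*k-Q.apply(tt);print(k,P,*step(s,P,Q))
E
```

```text
tip in tool [0.00170378 0.00031334 0.126     ]
mouth [ 0.60447298 -0.01400701  0.18664328] vs [ 0.6063 -0.0146  0.1857] box-diff [0.0013459  0.00137047 0.00094328]
0.03 [ 0.64476563 -0.0955238   0.3134172 ] [0.0016 0.0016 0.0616] [-0.008  -0.0122 -0.0048]
0.005 [ 0.63836269 -0.08268149  0.2929422 ] [0.0013 0.0018 0.0866] [-0.008  -0.0122 -0.0048]
```

```bash
python3 -m pendant '[[[-0.008,-0.012,-0.005],[0.0015,0.0016,0.03],0],[[-0.008,-0.012,-0.005],[0.0015,0.0016,0.06],0],[[-0.008,-0.012,-0.005],[0.0015,0.0016,0.075],0],[[-0.008,-0.012,-0.005],[0.0015,0.0016,0.083],0],[[-0.008,-0.012,-0.005],[0.0015,0.0016,0.083],0],[[-0.008,-0.012,-0.005],[0.0015,0.0016,0.083],0]]'
python3 - <<'E'
from plan import *
from plant import r
c=wristcam(r);pickle.dump(c,open("w5.pkl","wb"));s=r.get_state();print(s["tool_pos"],s["eef_rot"],s["contact_force"])
k=cv2.resize(c["image"][150:290,230:410,::-1],None,fx=4,fy=4,interpolation=cv2.INTER_CUBIC)
cv2.imwrite("pics/w5.png",(255*(k/255.)**.6).astype(np.uint8))
R=Ro.from_quat(s["eef_rot"]);print(proj(c,s["tool_pos"]+R.apply([.0017,.0003,L])),proj(c,[.6045,-.014,.1866]))
E
```

```text
clock: 6.8
tool_pos: [0.6399, -0.0856, 0.2971]
eef_rot: [0.502, 0.811, 0.159, -0.255]
contact_force: [0.8, 0.4, -0.1]
opening: 0.17
[ 0.6400559  -0.08543154  0.29723035] [ 0.50232916  0.81087355  0.15927954 -0.25451824] [-0.1188257  -0.14082812  0.49760511]
[319.62234437 238.16072482] [319.96177658 233.88017906]
```

View pics/w5.png

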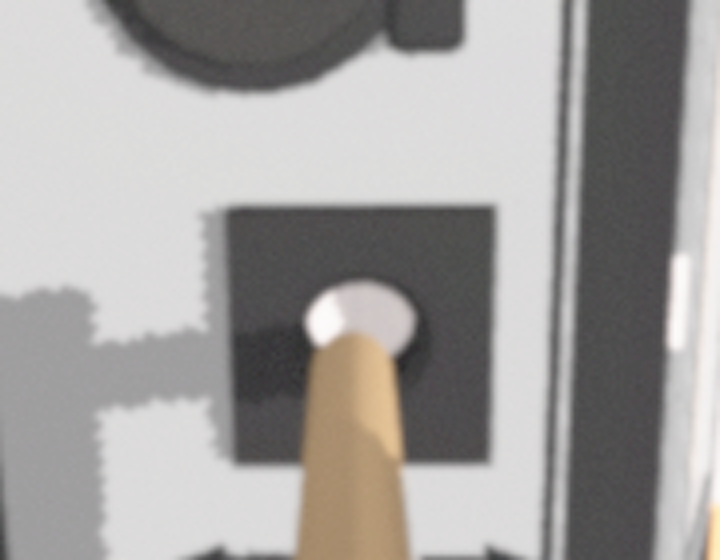

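Crop: the boss is centred at (361,335) with the tip about 1 px left of it, in line with the bore. Inserting.

```bash
python3 -m pendant '[[[0,0,0],[0.0006,0,0.01],0],[[0,0,0],[0.0006,0,0.02],0],[[0,0,0],[0.0006,0,0.028],0],[[0,0,0],[0.0006,0,0.034],0],[[0,0,0],[0.0006,0,0.034],0]]'
python3 -m pendant '[[[0,0,0],[0,0,0.004],0],[[0,0,0],[0,0,0.008],0],[[0,0,0],[0,0,0.008],0],[[0,0,0],[0,0,0.008],0]]'
```

```text
clock: 7.35
tool_pos: [0.6297, -0.0655, 0.268]
eef_rot: [0.501, 0.811, 0.159, -0.257]
contact_force: [-0.3, -0.3, 0.2]
opening: 0.175
clock: 7.75
tool_pos: [0.6288, -0.0625, 0.2627]
eef_rot: [0.502, 0.811, 0.159, -0.255]
contact_force: [1.4, -2.5, 2.6]
opening: 0.164
```

```bash
python3 -m pendant '[[[0,0,0],[0,0,0.003],0],[[0,0,0],[0,0,0.005],0],[[0,0,0],[0,0,0.005],0],[[0,0,0],[0,0,0.005],0]]'
python3 -m pendant '[[[0,0,0],[0,0,0.002],0],[[0,0,0],[0,0,0.003],0],[[0,0,0],[0,0,0.003],0]]'
python3 - <<'E'
from plan import *
from plant import r
c=r.snapshot("top");pickle.dump(c,open("t2.pkl","wb"))
d=pickle.load(open("c0.pkl","rb"))["top"]["image"].astype(int);D=np.abs(c["image"].astype(int)-d).max(2)
print("diff in flap area",(D[220:310,230:310]>40).sum())
cv2.imwrite("pics/t2.png",cv2.resize(c["image"][150:350,200:420,::-1],None,fx=3,fy=3,interpolation=cv2.INTER_CUBIC))
E
```

```text
clock: 8.15
tool_pos: [0.6278, -0.0602, 0.259]
eef_rot: [0.502, 0.811, 0.159, -0.255]
contact_force: [1.7, -4.1, 5.5]
opening: 0.171
clock: 8.45
tool_pos: [0.6271, -0.0588, 0.2567]
eef_rot: [0.502, 0.811, 0.159, -0.255]
contact_force: [0.5, -4.8, 7.0]
opening: 0.167
diff in flap area 1235
```

```bash
python3 -m pendant '[[[0,0,0],[0,0,0.002],0],[[0,0,0],[0,0,0.002],0],[[0,0,0],[0,0,0.002],0]]'
python3 -m pendant '[[[0,0,0],[0,0,-0.015],0],[[0,0,0],[0,0,-0.035],0],[[0,0,0],[0,0,-0.07],0],[[0,0,0],[0,0,-0.1],0],[[0,0,0],[0,0,-0.1],0]]'
python3 - <<'E'
from plan import *
from plant import r
d=pickle.load(open("c0.pkl","rb"));a=np.zeros((480,800,3),np.uint8)
X=bw((.05,0,.2))
for i,n in enumerate(("scene","top")):
    c=r.snapshot(n);u,v=proj(c,X).astype(int);sl=np.s_[v-60:v+60,u-50:u+50]
    for j,J in enumerate((d[n]["image"],c["image"])):
        a[:480 if 0 else 240*(1) ,0:0]=0
        a[240*i:240*i+240,200*j:200*j+200]=cv2.resize(J[sl][:,:,::-1],(200,240),interpolation=cv2.INTER_CUBIC)
w=wristcam(r);pickle.dump(w,open("w6.pkl","wb"));a[0:360,400:800]=cv2.resize(w["image"][:360,120:520,::-1],(400,360))
cv2.imwrite("pics/pop.png",a);s=r.get_state();print(s["tool_pos"],s["contact_force"])
E
```

```text
clock: 8.8
tool_pos: [0.6268, -0.058, 0.2554]
eef_rot: [0.502, 0.811, 0.159, -0.254]
contact_force: [1.6, -4.9, 7.3]
opening: 0.171
clock: 9.3
tool_pos: [0.6532, -0.1104, 0.3382]
eef_rot: [0.503, 0.811, 0.16, -0.253]
contact_force: [-0.2, -0.7, -1.2]
opening: 0.17
[ 0.65062323 -0.10740918  0.33458721] [ 0.46039338  0.18548163 -1.12752538]
```

View pics/pop.png

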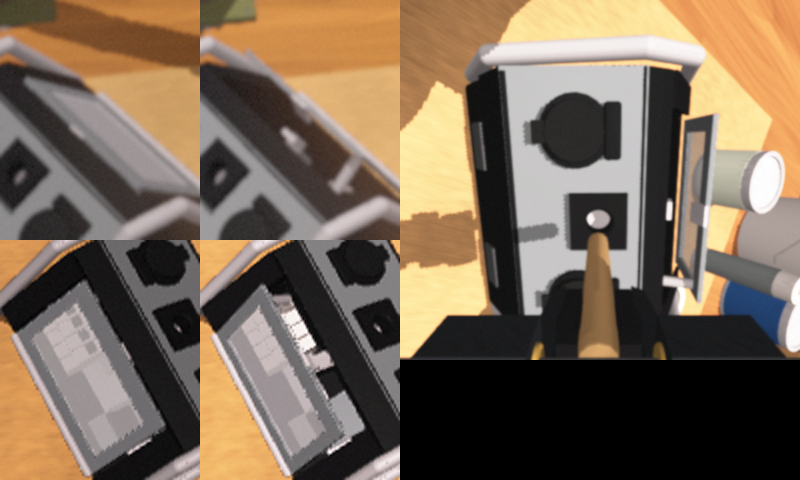

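The flap has popped: in the top crop there's a gap with the breakers visible, and in the wrist view the flap stands proud on the right at (695,200). Next: turn the dowel upright behind the flap edge, above the ridge.

```bash
sed -i 's/^MOUTH=.*/MOUTH=np.array([.6045,-.014,.1860]);O=MOUTH-B@[-.0595,0,.1857];O[2]=0/' plan.py
python3 - <<'E'
from plan import *
from plant import r
s=r.get_state();print(O)
for p in [(-.07,.03,.39),(-.007,.03,.39),(-.007,.03,.341)]:
    print(p,bw(p),*step(s,bw(p),DOWN))
E
```

```text
[0.57795123 0.03924859 0.        ]
(-0.07, 0.03, 0.39) [ 0.58233705 -0.03678275  0.39      ] [ 0.1085 -0.0295  0.0087] [-0.0011 -0.6139  0.0011]
(-0.007, 0.03, 0.39) [0.55422658 0.01959812 0.39      ] [ 0.16   -0.0294  0.045 ] [-0.0011 -0.6139  0.0011]
(-0.007, 0.03, 0.341) [0.55422658 0.01959812 0.341     ] [ 0.1318 -0.0294  0.0851] [-0.0011 -0.6139  0.0011]
```

```bash
python3 -m pendant '[[[0,-0.12,0],[0.03,-0.01,-0.03],0],[[0,-0.24,0],[0.06,-0.02,-0.03],0],[[0,-0.36,0],[0.085,-0.03,-0.01],0],[[0,-0.48,0],[0.1085,-0.0295,0.0087],0],[[-0.001,-0.614,0.001],[0.13,-0.0295,0.024],0],[[-0.001,-0.614,0.001],[0.16,-0.0295,0.045],0],[[-0.001,-0.614,0.001],[0.16,-0.0295,0.045],0],[[-0.001,-0.614,0.001],[0.16,-0.0295,0.045],0]]'
python3 - <<'E'
from plan import *
from plant import r
s=r.get_state();print("box",B.T@(s["tool_pos"]-O),s["q"].round(2))
for p in [(-.007,.03,.341),(.16,.03,.341),(.02,.03,.39)]:
    print(p,bw(p),*step(s,bw(p),DOWN))
c=wristcam(r);g=c["image"]
R=Ro.from_quat(s["eef_rot"]);print("tip",proj(c,s["tool_pos"]+R.apply([.0017,0,L])),"edge",proj(c,bw((.0465,.03,.229))),proj(c,bw((.0465,-.09,.229))))
cv2.imwrite("pics/w7.png",g[:,:,::-1])
E
```

```text
clock: 10.25
tool_pos: [0.5535, 0.0197, 0.3901]
eef_rot: [0.525, 0.851, -0.001, 0.0]
contact_force: [-0.4, -1.3, -0.4]
opening: 0.171
box [-0.00659926  0.03057175  0.39005031] [ 0.07  0.45 -0.3   1.56  0.14  1.15  1.77]
(-0.007, 0.03, 0.341) [0.55422658 0.01959812 0.341     ] [-0.0003  0.0006  0.0491] [-0.0007  0.0016  0.0021]
(0.16, 0.03, 0.341) [0.47971155 0.16905216 0.341     ] [0.1667 0.001  0.0488] [-0.0007  0.0016  0.0021]
(0.02, 0.03, 0.39) [0.54217924 0.04376135 0.39      ] [0.0266 0.0006 0.    ] [-0.0007  0.0016  0.0021]
tip [319.03103568 237.36864569] edge [375.94360781 227.41473727] [369.7612618  342.64466292]
```

```bash
python3 -m pendant '[[[0,0,0],[0,0,0.025],0],[[0,0,0],[0,0,0.042],0],[[0,0,0],[0,0,0.047],0],[[0,0,0],[0,0,0.047],0]]'
python3 -m pendant '[[[0,0,0],[0.02,0,0],0],[[0,0,0],[0.04,0,0],0],[[0,0,0],[0.06,0,0],0],[[0,0,0],[0.08,0,0],0],[[0,0,0],[0.1,0,0],0],[[0,0,0],[0.12,0,0],0],[[0,0,0],[0.14,0,0],0],[[0,0,0],[0.16,0,0],0],[[0,0,0],[0.175,0,0],0],[[0,0,0],[0.175,0,0],0]]'
```

```text
clock: 10.7
tool_pos: [0.5549, 0.0172, 0.3428]
eef_rot: [0.528, 0.849, -0.001, 0.0]
contact_force: [0.1, 0.6, -0.4]
opening: 0.169
clock: 11.7
tool_pos: [0.477, 0.1775, 0.3446]
eef_rot: [0.525, 0.851, 0.001, 0.001]
contact_force: [0.2, -0.9, -0.2]
opening: 0.166
```

```bash
python3 -m pendant '[[[0,0,0],[0,0,-0.035],0],[[0,0,0],[0,0,-0.06],0],[[0,0,0],[-0.035,-0.015,-0.06],0],[[0,0,0],[-0.068,-0.032,-0.06],0],[[0,0,0],[-0.068,-0.032,-0.06],0],[[0,0,0],[-0.068,-0.032,-0.06],0],[[0,0,0],[-0.068,-0.032,-0.06],0]]'
python3 - <<'E'
from plan import *
from plant import r
a=np.zeros((560,800,3),np.uint8)
s=r.get_state();print("box",B.T@(s["tool_pos"]-O))
w=wristcam(r);pickle.dump(w,open("w8.pkl","wb"));R=Ro.from_quat(s["eef_rot"])
print("tip",proj(w,s["tool_pos"]+R.apply([.0017,0,L])))
for n,p in [("pivot",(.05,.062,.09)),("tipOFF",(.076,.062,.138)),("tipON",(.024,.062,.138)),("hinge",(.125,.062,.128)),("wall",(.116,.062,.12)),("flapedge",(.211,.062,.222))]: print(n,proj(w,bw(p)))
a[:560,:500]=cv2.resize(w["image"][60:340,200:450,::-1],(500,560),interpolation=cv2.INTER_CUBIC)
for i,n in enumerate(("scene","top")):
    c=r.snapshot(n);pickle.dump(c,open(f"{n}8.pkl","wb"));u,v=proj(c,bw((.08,0,.2))).astype(int)
    a[280*i:280*i+280,505:785]=cv2.resize(c["image"][v-70:v+70,u-70:u+70,::-1],(280,280),interpolation=cv2.INTER_CUBIC)
cv2.imwrite("pics/open.png",a)
E
```

```text
clock: 12.4
tool_pos: [0.479, 0.1007, 0.404]
eef_rot: [0.527, 0.85, 0.001, 0.002]
contact_force: [0.2, -0.8, 0.3]
opening: 0.165
box [0.09914382 0.06112394 0.40403179]
tip [319.03176453 237.37454295]
pivot [280.8032457  196.77128814]
tipOFF [298.27746566 203.47425626]
tipON [254.88037027 203.51973216]
hinge [338.70232902 201.9097155 ]
wall [331.12848294 200.74919654]
flapedge [433.6492     219.62501956]
```

View pics/open.png

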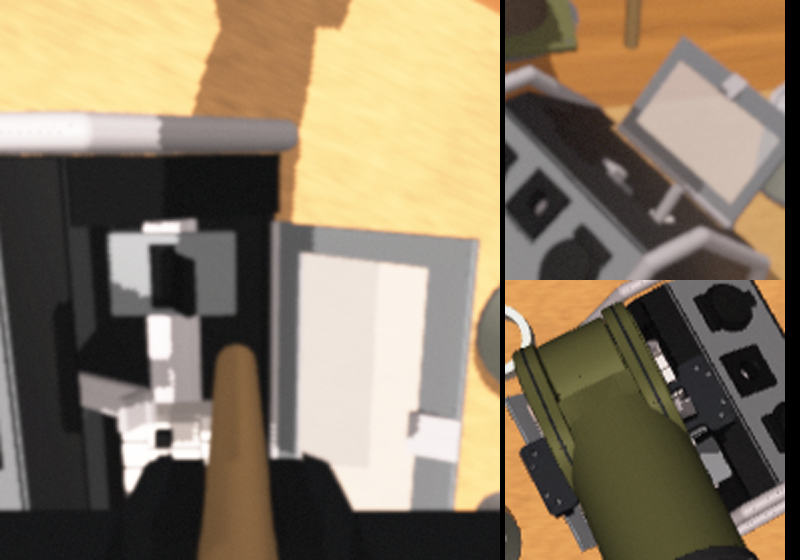

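Crop: the flap is fully open, its edge at px 435 against 434 predicted. The switch paddle is black, about px (276–297, 183–212), in the OFF position as predicted. Lowering the dowel between the handle and the far wall.

```bash
python3 -m pendant '[[[0,0,0],[-0.0027,0,0.04],0],[[0,0,0],[-0.0027,0,0.08],0],[[0,0,0],[-0.0027,0,0.11],0],[[0,0,0],[-0.0027,0,0.135],0],[[0,0,0],[-0.0027,0,0.15],0],[[0,0,0],[-0.0027,0,0.158],0],[[0,0,0],[-0.0027,0,0.158],0],[[0,0,0],[-0.0027,0,0.158],0]]'
python3 - <<'E'
from plan import *
from plant import r
s=r.get_state();print("box",B.T@(s["tool_pos"]-O),s["contact_force"])
E
```

```text
clock: 13.35
tool_pos: [0.4807, 0.0982, 0.2463]
eef_rot: [0.527, 0.85, 0.001, 0.002]
contact_force: [0.1, 0.1, 0.0]
opening: 0.17
box [0.09611706 0.06069146 0.2462931 ] [0.05195076 0.06821596 0.03966206]
```

```bash
python3 -m pendant '[[[0,0,0],[-0.01,0,0],0],[[0,0,0],[-0.02,0,0],0],[[0,0,0],[-0.03,0,0],0],[[0,0,0],[-0.038,0,0],0],[[0,0,0],[-0.045,0,0],0],[[0,0,0],[-0.045,0,0],0],[[0,0,0],[-0.045,0,0],0]]'
python3 -m pendant '[[[0,0,0],[-0.004,0,0],0],[[0,0,0],[-0.007,0,0],0],[[0,0,0],[-0.007,0,0],0],[[0,0,0],[-0.007,0,0],0]]'
python3 - <<'E'
from plan import *
from plant import r
s=r.get_state();print("box",B.T@(s["tool_pos"]-O),"F box",B.T@s["contact_force"])
E
```

```text
clock: 14.05
tool_pos: [0.5005, 0.0567, 0.2458]
eef_rot: [0.527, 0.85, -0.0, 0.002]
contact_force: [-0.8, -0.0, -0.1]
opening: 0.17
clock: 14.45
tool_pos: [0.5031, 0.0514, 0.2458]
eef_rot: [0.527, 0.85, 0.0, 0.001]
contact_force: [-1.2, 3.9, 0.2]
opening: 0.169
box [0.04432842 0.061575   0.24580654] F box [ 3.98957713 -0.62740533  0.24702772]
```

```bash
python3 -m pendant '[[[0,0,0],[-0.002,0,0],0],[[0,0,0],[-0.003,0,0],0],[[0,0,0],[-0.003,0,0],0]]'
python3 -m pendant '[[[0,0,0],[0.01,0,0],0],[[0,0,0],[0.03,0,0],0],[[0,0,0],[0.035,0,-0.02],0],[[0,0,0],[0.035,0,-0.06],0],[[0,0,0],[0.035,0,-0.11],0],[[0,0,0],[0.035,0,-0.15],0],[[0,0,0],[0.035,0,-0.15],0]]'
python3 - <<'E'
from plan import *
from plant import r
s=r.get_state();print("box",B.T@(s["tool_pos"]-O))
w=wristcam(r);pickle.dump(w,open("w9.pkl","wb"));g=w["image"].mean(2)
print("pred tipON",proj(w,bw((.024,.062,.138))),"OFF",proj(w,bw((.076,.062,.138))),"pivot",proj(w,bw((.05,.062,.09))))
v=int(proj(w,bw((.05,.062,.11)))[1]);u=int(proj(w,bw((.05,.062,.11)))[0])
for k in (-8,-4,0,4,8): print(v+k,u-50,g[v+k,u-50:u+60:2].astype(int).tolist())
E
```

```text
clock: 14.75
tool_pos: [0.5039, 0.05, 0.2458]
eef_rot: [0.526, 0.85, 0.001, 0.0]
contact_force: [-3.5, 5.3, 1.9]
opening: 0.168
clock: 15.45
tool_pos: [0.492, 0.0801, 0.4013]
eef_rot: [0.527, 0.85, 0.004, 0.007]
contact_force: [0.9, -0.4, -0.4]
opening: 0.167
box [0.07486011 0.05870299 0.40125854]
pred tipON [275.87966615 199.5551731 ] OFF [319.70975073 199.47912381] pivot [300.07273437 192.73844139]
187 249 [45, 45, 44, 47, 40, 37, 53, 47, 27, 22, 18, 22, 32, 35, 33, 28, 22, 21, 24, 22, 21, 18, 13, 17, 15, 17, 17, 19, 18, 65, 106, 110, 107, 108, 107, 111, 109, 109, 108, 108, 108, 109, 109, 107, 75, 24, 22, 20, 21, 24, 23, 13, 17, 31, 94]
191 249 [44, 46, 44, 44, 43, 35, 51, 48, 30, 19, 20, 19, 30, 35, 33, 28, 23, 22, 21, 22, 20, 15, 18, 14, 17, 14, 16, 18, 19, 63, 108, 107, 109, 108, 107, 107, 108, 108, 107, 109, 107, 108, 109, 104, 70, 27, 21, 21, 21, 23, 18, 16, 17, 31, 101]
195 249 [43, 45, 46, 43, 43, 37, 50, 51, 26, 20, 20, 20, 33, 34, 33, 31, 27, 20, 20, 21, 20, 15, 17, 14, 14, 16, 18, 19, 19, 58, 102, 108, 109, 109, 106, 109, 108, 109, 109, 108, 106, 106, 107, 106, 70, 24, 23, 21, 25, 21, 20, 17, 18, 32, 103]
199 249 [45, 44, 45, 45, 43, 35, 50, 53, 34, 24, 20, 21, 28, 31, 33, 32, 22, 20, 22, 23, 18, 15, 15, 15, 16, 15, 18, 19, 17, 53, 101, 108, 109, 108, 107, 108, 107, 108, 107, 107, 106, 108, 107, 103, 66, 23, 18, 23, 21, 21, 17, 13, 16, 37, 117]
203 249 [44, 44, 43, 47, 45, 34, 46, 54, 37, 22, 20, 22, 28, 33, 32, 32, 24, 23, 23, 21, 18, 19, 16, 14, 15, 16, 20, 20, 17, 50, 100, 107, 108, 108, 108, 106, 109, 107, 109, 106, 106, 107, 107, 102, 66, 23, 23, 21, 20, 19, 22, 13, 19, 37, 123]
```

The light base plate now shows from px 307 to 337, and the handle tip face is at about px 277 (ON predicted 276, OFF 320). The switch is ON. Returning the dowel.

```bash
cat >> plan.py <<'E'
def yawdown(a):
    x=np.array([np.cos(np.radians(a)),np.sin(np.radians(a)),0]);z=np.array([0,0,-1.]);return Ro.from_matrix(np.c_[x,np.cross(z,x),z])
E
python3 - <<'E'
from plan import *
from plant import r
s=r.get_state()
print(*step(s,(.547,-.397,.41),yawdown(88)))
E
```

```text
[-0.4521 -0.1608 -0.0104] [0.0095 0.0036 0.4948]
```

```bash
python3 -m pendant '[[[0.01,0.004,0],[-0.045,-0.016,-0.01],0],[[0.01,0.004,0.06],[-0.09,-0.032,-0.01],0],[[0.01,0.004,0.12],[-0.135,-0.048,-0.01],0],[[0.01,0.004,0.2],[-0.18,-0.064,-0.01],0],[[0.01,0.004,0.28],[-0.225,-0.08,-0.01],0],[[0.01,0.004,0.36],[-0.27,-0.096,-0.01],0],[[0.01,0.004,0.44],[-0.315,-0.112,-0.01],0],[[0.01,0.004,0.495],[-0.36,-0.128,-0.01],0],[[0.01,0.004,0.495],[-0.405,-0.144,-0.01],0],[[0.01,0.004,0.495],[-0.452,-0.161,-0.01],0]]'
python3 -m pendant '[[[0,0,0],[0,0,0],0],[[0,0,0],[0,0,0],0]]'
python3 - <<'E'
from plan import *
from plant import r
s=r.get_state()
print(s["tool_pos"],*step(s,(.547,-.397,.24),yawdown(88)))
E
```

```text
clock: 16.5
tool_pos: [0.545, -0.3984, 0.4044]
eef_rot: [0.719, 0.695, -0.004, -0.004]
contact_force: [2.4, -0.3, 0.4]
opening: 0.169
clock: 16.7
tool_pos: [0.5445, -0.3978, 0.4037]
eef_rot: [0.72, 0.694, -0.004, -0.005]
contact_force: [-0.4, 0.9, -1.0]
opening: 0.172
[ 0.54451179 -0.39780695  0.40368123] [0.0007 0.0045 0.1636] [-0.0122 -0.0011 -0.0019]
```

```bash
python3 -m pendant '[[[-0.012,-0.001,-0.002],[0.001,0.0045,0.05],0],[[-0.012,-0.001,-0.002],[0.001,0.0045,0.1],0],[[-0.012,-0.001,-0.002],[0.001,0.0045,0.14],0],[[-0.012,-0.001,-0.002],[0.001,0.0045,0.17],0],[[-0.012,-0.001,-0.002],[0.001,0.0045,0.17],0],[[-0.012,-0.001,-0.002],[0.001,0.0045,0.17],0]]'
python3 - <<'E'
from plan import *
from plant import r
s=r.get_state();w=wristcam(r);pickle.dump(w,open("w10.pkl","wb"));R=Ro.from_quat(s["eef_rot"])
print(s["tool_pos"],s["eef_rot"],"tip",proj(w,s["tool_pos"]+R.apply([.0017,0,L])),"bore",proj(w,(.5472,-.395,.075)))
a=np.zeros((480,800,3),np.uint8)
a[:]=0;a[:480,:480]=cv2.resize(w["image"][150:290,250:390,::-1],(480,480),interpolation=cv2.INTER_CUBIC)
c=r.snapshot("scene");pickle.dump(c,open("s10.pkl","wb"));u,v=proj(c,(.547,-.395,.1)).astype(int);print(u,v)
a[:320,480:800]=cv2.resize(c["image"][v-40:v+40,u-40:u+40,::-1],(320,320),interpolation=cv2.INTER_CUBIC)
cv2.imwrite("pics/ins.png",a)
E
```

```text
clock: 17.3
tool_pos: [0.5494, -0.3943, 0.2369]
eef_rot: [0.718, 0.696, 0.001, 0.001]
contact_force: [-0.1, 0.4, 0.2]
opening: 0.17
[ 0.54939628 -0.39427894  0.23687982] [0.71762805 0.69642391 0.00123768 0.00147878] tip [319.22690316 238.00366889] bore [316.36680581 223.93346272]
146 243
```

View pics/ins.png

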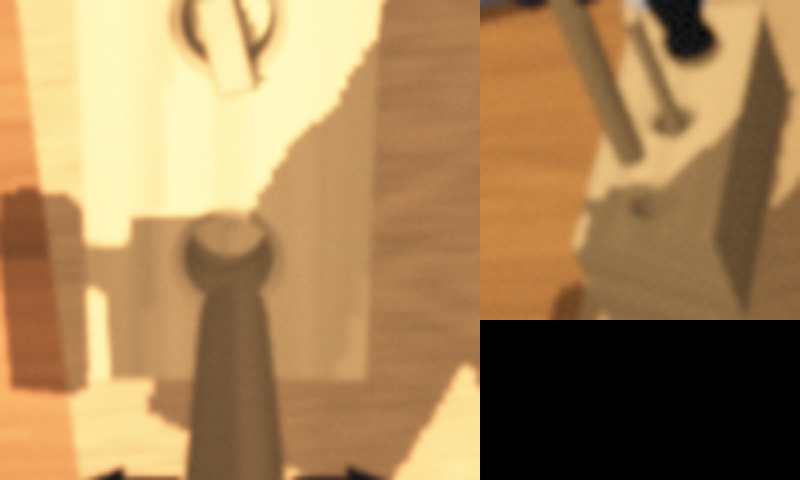

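Crop: the bore mouth is centred at about (231,253), so px (317.4,223.8). The dowel tip is at px (318.2,237.7).

```bash
python3 - <<'E'
from plan import *
from plant import r
w=pickle.load(open("w10.pkl","rb"));s=r.get_state();R=Ro.from_quat(s["eef_rot"])
b=onz(w,(317.4,223.8),.075);M=np.array(w["R"]).T;T=np.array(w["T_tool_cam"])
Rt=M@T[:3,:3].T;cam=-M@np.array(w["t"]);p=cam-Rt@T[:3,3]
t=onz(w,(318.2,237.7),(p+Rt@[0,0,L])[2]);print("bore",b,"tip",t,"need (tool)",Rt.T@(b-t),"z axis",Rt[:,2],"now",s["tool_pos"],p)
E
```

```text
bore [ 0.54710416 -0.39406166  0.075     ] tip [ 0.54965001 -0.39345013  0.11088076] need (tool) [-0.00067742 -0.00266435  0.03587097] z axis [ 3.83610121e-03 -3.98524577e-04 -9.99992563e-01] now [ 0.55035238 -0.39554881  0.23883678] [ 0.54939628 -0.39427894  0.23687982]
```

```bash
python3 -m pendant '[[[0,0,0],[-0.0007,-0.0025,0.01],0],[[0,0,0],[-0.0007,-0.0025,0.025],0],[[0,0,0],[-0.0007,-0.0025,0.04],0],[[0,0,0],[-0.0007,-0.0025,0.05],0],[[0,0,0],[-0.0007,-0.0025,0.05],0]]'
python3 -m pendant '[[[0,0,0],[0,0,0.01],0],[[0,0,0],[0,0,0.02],0],[[0,0,0],[0,0,0.028],0],[[0,0,0],[0,0,0.034],0],[[0,0,0],[0,0,0.034],0]]'
```

```text
clock: 17.9
tool_pos: [0.546, -0.3957, 0.1853]
eef_rot: [0.718, 0.696, 0.001, 0.001]
contact_force: [-0.2, -0.4, -0.9]
opening: 0.172
clock: 18.4
tool_pos: [0.5462, -0.3957, 0.1512]
eef_rot: [0.718, 0.696, 0.001, 0.001]
contact_force: [-0.2, -0.1, -0.6]
opening: 0.169
```

```bash
python3 -m pendant '[[[0,0,0],[0,0,0.003],0],[[0,0,0],[0,0,0.005],0],[[0,0,0],[0,0,0.005],0]]'
```

```text
clock: 18.7
tool_pos: [0.5468, -0.3961, 0.1473]
eef_rot: [0.718, 0.696, 0.001, 0.002]
contact_force: [-0.0, 0.4, -1.3]
opening: 0.168
```

```bash
python3 -m pendant '[[[0,0,0],[0,0,0.002],0],[[0,0,0],[0,0,0.003],0],[[0,0,0],[0,0,0.003],0]]'
python3 -m pendant '[[[0,0,0],[0,0,0],0.25],[[0,0,0],[0,0,0],0.35],[[0,0,0],[0,0,0],0.5],[[0,0,0],[0,0,0],0.6],[[0,0,0],[0,0,0],0.6],[[0,0,0],[0,0,-0.03],0.6],[[0,0,0],[0,0,-0.07],0.6],[[0,0,0],[0,0,-0.12],0.6],[[0,0,0],[0,0,-0.17],0.6],[[0,0,0],[0,0,-0.2],0.6]]'
python3 -m pendant '[[[0,0,0],[0,-0.03,0],0.6],[[0,0,0],[0,-0.03,0],0.6]]'
python3 - <<'E'
from plan import *
from plant import r
d=pickle.load(open("c0.pkl","rb"));s=r.get_state();print(s["tool_pos"],s["contact_force"])
w=wristcam(r);S=r.snapshot("scene");T=r.snapshot("top");pickle.dump((w,S,T),open("end.pkl","wb"))
# change of scene around block vs start
u,v=proj(S,(.547,-.395,.13)).astype(int)
D=np.abs(S["image"].astype(int)-d["scene"]["image"]).max(2)[v-35:v+35,u-35:u+35];print("scene diff",(D>50).sum())
# dowel top blob via dark-blur: brightness along expected top in wrist
for n,X in [("top",(.547,-.395,.18)),("bore",(.547,-.395,.075))]: print(n,proj(w,X),proj(S,X))
sat=w["image"][...,0].astype(int)-w["image"][...,2]
p=proj(w,(.547,-.395,.18)).astype(int);print(w["image"][p[1]-16:p[1]+17:4,p[0]-24:p[0]+25:4].mean(2).astype(int))
E
```

```text
clock: 19.0
tool_pos: [0.5473, -0.3965, 0.1454]
eef_rot: [0.718, 0.696, 0.001, 0.002]
contact_force: [0.1, 0.6, 4.3]
opening: 0.169
clock: 20.0
tool_pos: [0.5469, -0.3967, 0.3491]
eef_rot: [0.718, 0.696, 0.002, 0.005]
contact_force: [0.5, -0.4, -0.0]
opening: 0.599
clock: 20.2
tool_pos: [0.5125, -0.3963, 0.3456]
eef_rot: [0.719, 0.695, -0.0, 0.002]
contact_force: [0.2, -0.7, -0.4]
opening: 0.6
[ 0.51250834 -0.39633851  0.34563881] [ 0.24627617 -0.69578362 -0.35031548]
scene diff 681
top [320.37726957 260.78177124] [135.26473855 217.63593381]
bore [319.97346645 231.52619171] [149.77135805 251.20833946]
[[152 146 150 160 110  95 101  96 156 155 157 154 150]
 [151 145 155 160 100  93 104  93 157 154 155 152 152]
 [151 147 153 159  90  95 101  95 155 153 157 151 151]
 [222 151 155 159  97 136 135  94 152 151 156 152 160]
 [212 211 213 210 147 157 152 136 205 149 131 129 127]
 [212 213 212 210 151 154 144 155 213 214 207 157 124]
 [215 215 213 212 197 150 151 203 216 217 217 214 139]
 [212 212 213 214 214 213 213 213 215 216 216 214 212]
 [211 212 211 208 208 205 205 207 210 213 214 213 212]]
```

```bash
python3 - <<'E'
from plan import *
from plant import r
w,S,T=pickle.load(open("end.pkl","rb"));g=T["image"].mean(2);d=pickle.load(open("c0.pkl","rb"))
P=[bw((x,.062,.10)) for x in np.arange(.0,.13,.006)];print("switch line",[int(cv2.getRectSubPix(g.astype(np.float32),(1,1),tuple(map(float,proj(T,p))))[0,0]) for p in P])
print("flap edge/open beyond hinge",[ (round(x,3),int(g[tuple(proj(T,bw((x,.0,.128+(x-.125)*1.1))).astype(int)[::-1])])) for x in np.arange(.13,.24,.01)])
D=np.abs(T["image"].astype(int)-d["top"]["image"]).max(2)
for n,(x,y,k) in dict(varnish=(434,197,18),tape=(204,220,22),sealant=(158,254,20),paint=(188,320,28),block=(480,285,35)).items(): print(n,(D[y-k:y+k,x-k:x+k]>50).sum())
s=r.get_state();print(s["clock"],s["contact_force"]);print(r.finish_job())
E
```

```text
switch line [29, 29, 12, 113, 18, 14, 13, 14, 13, 19, 133, 147, 149, 148, 149, 148, 127, 31, 30, 25, 69, 112]
flap edge/open beyond hinge [(np.float64(0.13), 101), (np.float64(0.14), 162), (np.float64(0.15), 161), (np.float64(0.16), 162), (np.float64(0.17), 163), (np.float64(0.18), 161), (np.float64(0.19), 183), (np.float64(0.2), 186), (np.float64(0.21), 151), (np.float64(0.22), 159), (np.float64(0.23), 160)]
varnish 0
tape 0
sealant 0
paint 0
block 1739
20.35 [ 0.50132298  0.35264222 -0.43525005]
the job is handed in; nothing more can be done
None
```

The job is done and handed in at 20.35 s on the robot's clock. The dowel released the catch, opened the flap and flipped the main switch to ON, and it is back upright in its bore.

- **Catch:** I pushed the dowel through the release hole with about 9 N. The pictures then showed the flap popped up.
- **Flap:** Swept over with the dowel tip, it lay fully open, with its edge at pixel 435 against 434 predicted.
- **Switch:** I pushed it to its stop with about 6 N. The handle tip was at about pixel 277 (ON predicted 276, OFF 320). The final top view shows the plate on the flap side uncovered, as it should be at ON.
- **Dowel:** It touched the bore floor (4.3 N) at the same height at which I had picked it up. Its top shows where an upright dowel's should, and the gripper is open and clear.
- **Other things:** The tins, tape and sealant show no changed pixels in the top view.
- **Force:** At every reading, the force on the tool stayed below 10 N.

**Checks that disagreed or were weak:**
- The block area did change in the pictures, both top and scene. I put this down to the arm and its shadow but did not view it again. I had used all 12 pictures, so the last checks are numeric only.
- The final flap check in the top view was not conclusive. It relies on the earlier picture.
- The hole depth from the arm's position read about 2 mm more than the catch's travel allows. This could be pose noise or a slight slip of the dowel in the grip, and it did no visible harm.

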